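Free the last swing bolt of the pulp-spray pot

ROBOT

A 7-joint arm with a two-finger parallel gripper is mounted at the origin on the work surface. World frame = base frame: x ahead of the robot, y to its left, z up, the work surface at z = 0. Lengths are in m, angles in rad, forces in N, time in s.
With the tool pointing down it reaches from about 0.4 to 0.9 m from the base axis. Payload 5.5 kg.
Tool frame: the origin (TCP) lies on the centre line of the jaws, within the pads' length; the fingertips stand tips_ahead ahead of it and the grasp point (between the pads) lies 6 mm ahead of it (tips_ahead is the distance from the TCP to the fingertips, in m); z points along the fingers, y is the line along which they close (so a half turn about z gives the same grasp; the last joint's range is limited). The gripper opens to 92 mm and grips with 3 to 60 N. Pads are 19 mm wide; open, the fingers measure 130 mm over their backs; the gripper's body (75 mm by 190 mm) begins 47 mm behind the grasp point.
Start: joints at [1.595, 0.501, -0.427, 1.55, 0.221, 1.138, -0.21], TCP at [0.154, -0.632, 0.252] pointing down, gripper open.
Joint ranges: [-2.88, 2.88], [-0.31, 2.03], [-1.54, 1.56], [0.2, 2.42], [-1.41, 4.55], [0.19, 2.02], [-2.57, 2.57]. Speed limits (rad/s): [2.57, 2.57, 3.14, 3.14, 3.14, 3.14, 3.14].

INTERFACE

Orientations are given as a unit quaternion [w, x, y, z].
In Python, from rig import * gives the robot as it stands.
- The arm moves only by the tool servo_tool, never from a script. Its argument "deltas" is a list of rows, each a list of 7 numbers: the shift along the tool's x, y, z normalised to -1 to 1, where 1 is 0.02 m, then the turn, a rotation vector about the tool's x, y, z normalised to -1 to 1, where 1 is 0.08 rad, then the opening, from 0 (shut) to 1 (fully open). In form: [[tx, ty, tz, wx, wy, wz, claw], ...]. A call has exactly 10 rows; each row shifts and turns the commanded pose from where the row before left it, along the tool's axes as they then stand; what a row does not reach is not made up. A row lasts 1/8 s, in which the tool goes at most 62.5 mm and 10.7 degrees, less where a joint would pass 70% of its speed; a pose out of reach is approached as far as the arm can. A call with a number of a shift or a turn outside -1 to 1 is refused whole. A call with a gripper value outside its range is refused whole. The fingers move at their own pace and stop on an object; "squeeze" is the grip in N (left out, the last holds). Time passes only in rows, so rows that do not move let the fingers close, or fill a call up. It gives the time, the measured TCP pose, the force, the opening and the grip force at its end, in the units of the state.
- get_obs(): the state, without advancing time (a new reading comes with each control period).
- grab_frame(name): name is "scene" or "top"; returns a dict with "color" (384x512x3 uint8, red, green, blue), "camera_matrix" (3x3 intrinsics, pixels), "distortion" ([k1, k2, p1, p2, k3] as OpenCV has them; the pictures are not rectified), "R" (3x3) and "t" (3): a world point X has camera coordinates R X + t. Camera axes: x right, y down, z forward; pixel columns grow to the right and rows downward; lengths in m; the calibration is good to about 2 mm. A picture is of the moment at which its call begins. There is no depth.
- job_done(): hands the job in; it is judged then, once.
The state is a dict: "t": time; "joint_pos": joint angles; "dq": joint speeds; "tau": joint torques, N m; "tool_pos": TCP position; "eef_rot": TCP orientation; "contact_force": force on the tool from outside, world axes, zero at the start; "wrist_torque": the same for the moment, N m; "width": opening from 0.0 (shut) to 1.0 (fully open); "grip_force": force on a finger pad.
Only numpy, scipy, OpenCV 4.12 (cv2) and the standard library are available. Lean on these libraries where they do the work, as an engineer would, in place of code of your own. Each camera call takes 0.05 s, during which the arm holds its last target. There are 200 camera calls.

TASK

The lid of the pulp-spray pressure pot is still held by its last swing bolt. Back off its brass wing nut (anticlockwise) only until it can pass over the lip of the slotted lug, a quarter turn more at most, then swing the bolt out of the slot and fold it down to level or just below, like the other two. Feel your way: do not force the bolt while its nut still catches, do not lean on the lid, and leave everything else on the table where it stands.

Things in the scene. Friction and masses are not known exactly. Their poses are not given: they have to be found in the camera images.
- pot: steel pressure pot 190 mm across, fixed. Origin: on the table under its centre, z up, x towards the last clamped bolt. Flange top 147 mm up. The pins of 3 swing bolts lie 118 mm from its axis, 105 mm up, at 0, 120 and 240 deg; two bolts are folded out already (they reach 222 mm from the axis, 60 to 135 mm up). The table under the last bolt is clear.
- swing_bolt: last clamped bolt, steel, 12 mm thick, hinged on a pin. Origin: on the pin; z along the bolt to its tip (upright at the start), y along the pin, x outwards from the pot: it swings about +y, 0 to 1.75 rad (stop). The pin is stiff: free, it stays where left and takes 1 to 3 N at its tip. While the nut catches, the bolt stops 6 to 8 mm out and bears on the lug with 2 to 3 times the pull at the tip.
- nut_centre (a point): brass wing nut on that bolt: middle of its wings, 13.5 mm above its washer's underside; z along the bolt, x along the wing span. Wings 56 mm tip to tip, 8 mm thick, from 5 to 22 mm above the washer's underside; hub 23, washer 24 mm across. Quick thread, 12 mm a turn, anticlockwise from above loosens, 0.25 N m to turn. It starts tight, 77 mm from the pin, wings at any angle.
- bolt_tip (a point): tip of that bolt, 104 mm from the pin, on its axis; at first 19 mm of bare bolt stand above the wings, 10 or more when loose. The lug is 34 mm wide, its slot 15 mm, open outwards; its seat lies 63 mm above the pin at the start (lid_c2 is the lug, its middle 9 mm below the seat). A 3 mm lip, 13.5 to 16.5 mm outwards of the bolt, holds the nut, which must rise 4 to 9 mm in all to pass.
- deckle: bystander: wooden frame 230 by 300 mm, 20 mm high, lying flat; origin under its centre
- tub: bystander: clear plastic tub, 100 mm across, 55 mm high; origin under its centre
- spatula: bystander: wooden spatula 260 mm long, lying flat along its x
- brush: bystander: wooden brush lying along its x
- jar_blue: bystander: blue pigment jar, 60 mm across, 75 mm high; origin under its centre
- jar_ochre: bystander: yellow pigment jar, 60 mm across, 75 mm high; origin under its centre
- nozzle: bystander: brass spray nozzle standing on the table near the pot, 28 mm across, 40 mm high; origin under its centre
- closure: seat on the pot's flange that carries the springy gasket and the blue lid, 206 mm across; origin: seat centre, 147 mm up, fixed; axes as the pot's. The lid's own height is not given: it springs up 0.2 to 4.4 mm, not known beforehand, as the nut lets it go. Clamped: rim top 156 to 158 mm up, dome 170; handle, gauge and valves to 227, all over 95 mm from the last bolt.

How it is judged:
On the way:
1. the wing nut is backed off at least 2 mm along the bolt while the bolt still stands in its slot (z of nut_centre in the frame of swing_bolt above 0.0787 m and angle between swing_bolt's own z axis and vertical below 0.3 rad), for 0.1 s.
At the end, for the whole second after the job is handed in: the swing bolt is folded out at least 83 degrees from upright (1.45 rad) and at rest, its nut still on it and backed off by at least 2 mm; nothing is touched (angle between swing_bolt's own z axis and vertical above 1.45 rad and angular speed of swing_bolt below 0.1 rad/s and z of nut_centre in the frame of swing_bolt above 0.0787 m).
It fails at once if the bolt is pulled outwards (tilted over 0.03 rad) while its nut still catches, so that it presses on the lid's lug with more than 28 N (angle between swing_bolt's own z axis and vertical above 0.03 rad and contact force between swing_bolt and closure above 28 N).
It fails at once if the nut is backed off more than a quarter turn further than it needs to pass the lug (its underside over 6.4 mm above the lug's seat while the bolt stands upright) (angle between swing_bolt's own z axis and vertical below 0.05 rad and z of lid_c2 in the frame of nut_centre below -0.0289 m).
It fails at once if the fingers lean on the lid or its seat with more than 25 N (contact force between the fingers and closure above 25 N).
It fails at once if a bystander is moved by more than 30 mm (distance of any of deckle, tub, spatula, brush, jar_blue, jar_ochre, nozzle from where it was at the start of the episode above 0.03 m).
It also fails if it takes over 72 s, if anything falls off the work surface, if the arm or the gripper's body presses on something with over 40 N, if the wrist force passes 120 N, or if a joint passes its speed limit or range.

## Working session

There is one attempt and no reset: what is moved stays moved. The work goes in short steps, Python scripts to look and compute and a tool call to move; the robot and the scene stay as the last step left them, time stands still between calls to the robot, and variables do not carry over. Pictures are saved under pics/ and viewed, at most 10 in all, crops included, and the job is handed in when it is done.

Besides the shell and the picture viewer there is one more tool, called after ">>>" by a JSON object that holds its "op" and its "data", one argument or row to a line. servo_tool: Moves the arm, as the interface text tells. Scaled input: -1 to 1 covers 0.02 m each way for a shift and 0.08 rad each way for a turn. Its arguments: {"type":"object","properties":{"deltas":{"type":"array"},"squeeze":{"type":"number"}},"required":["deltas"]}

```bash
mkdir -p pics; cat > h.py <<'E'
from rig import *
import numpy as np, cv2
from scipy.spatial.transform import Rotation as Ro
def ray(f,u,v):
    p=cv2.undistortPoints(np.array([[[u,v]]],float),f["camera_matrix"],np.array(f["distortion"]))[0,0]
    R=np.array(f["R"]);t=np.array(f["t"])
    return -R.T@t, R.T@np.array([p[0],p[1],1.])
def atz(f,u,v,z):
    c,d=ray(f,u,v); return c+d*(z-c[2])/d[2]
def proj(f,X):
    R=np.array(f["R"]);
    return cv2.projectPoints(np.array(X,float).reshape(-1,1,3),cv2.Rodrigues(R)[0],np.array(f["t"],float),f["camera_matrix"],np.array(f["distortion"],float))[0][:,0]
E
python3 - <<'E'
from h import *
o=get_obs();print(o)
import pickle
a=grab_frame("scene");b=grab_frame("top");pickle.dump((a,b),open("f0.pkl","wb"))
for f in(a,b):print(f["camera_matrix"],f["R"],f["t"],ray(f,256,192)[0])
cv2.imwrite("pics/s0.png",cv2.resize(a["color"][:,:,::-1],(800,600),interpolation=3))
cv2.imwrite("pics/t0.png",cv2.resize(b["color"][:,:,::-1],(800,600),interpolation=3))
E
```

```text
{'t': 0.0, 'joint_pos': array([ 1.59519079,  0.5018572 , -0.4267724 ,  1.55147066,  0.22083993,
        1.13827892, -0.21028787]), 'dq': array([-1.04251537e-03, -6.24538590e-04,  8.31102439e-05, -1.06253015e-03,
       -1.42750859e-03, -3.09057951e-03, -1.63678388e-03]), 'tau': array([-7.14797843e-04, -5.66595912e+01, -5.81636757e+00, -2.79116786e+01,
       -6.87949802e-02,  3.08413419e-02,  1.60892500e-04]), 'tool_pos': array([ 0.15353191, -0.63093153,  0.25066218]), 'eef_rot': array([-9.69865446e-04,  9.92875231e-01,  1.19154625e-01, -1.03057398e-04]), 'contact_force': array([ 0.47932471, -0.13798676,  0.94394195]), 'wrist_torque': array([-0.07808881, -0.00534478,  0.00169772]), 'grip_force': 0.0, 'width': 1.0010860854648345}
[[392.4441866    0.         258.80672171]
 [  0.         392.4441866  190.79455181]
 [  0.           0.           1.        ]] [[-0.55213922  0.83366044  0.01235091]
 [ 0.57953527  0.39439591 -0.71315548]
 [-0.59940066 -0.38660333 -0.70089708]] [ 0.3964513  -0.19134828  1.55748536] [1.26334715 0.34709023 0.95027933]
[[462.19168826   0.         255.17198284]
 [  0.         462.19168826 197.55510344]
 [  0.           0.           1.        ]] [[ 0.01607605 -0.9998476   0.00680686]
 [-0.99629944 -0.01659314 -0.08433323]
 [ 0.08443332 -0.00542592 -0.99641436]] [-0.1331938   0.6082215   1.38718756] [ 0.49098711 -0.11555442  1.43441352]
```

View pics/s0.png

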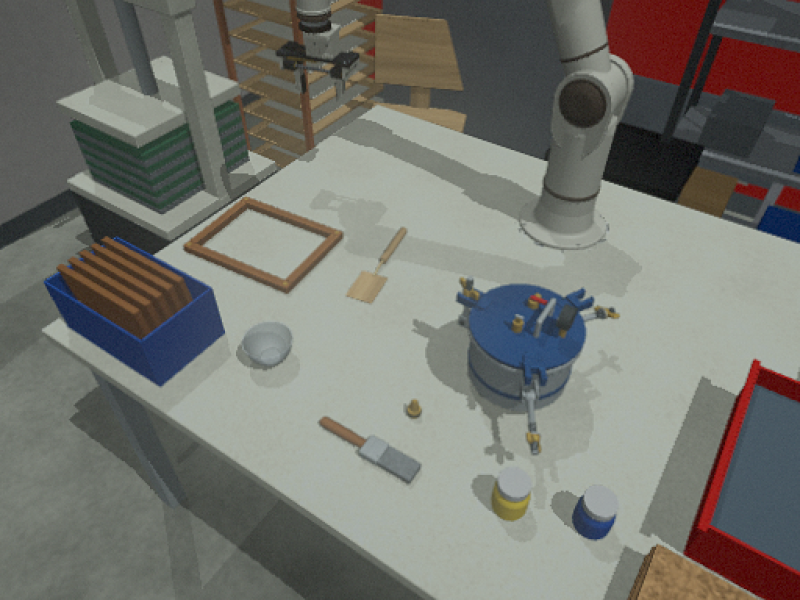

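View pics/t0.png

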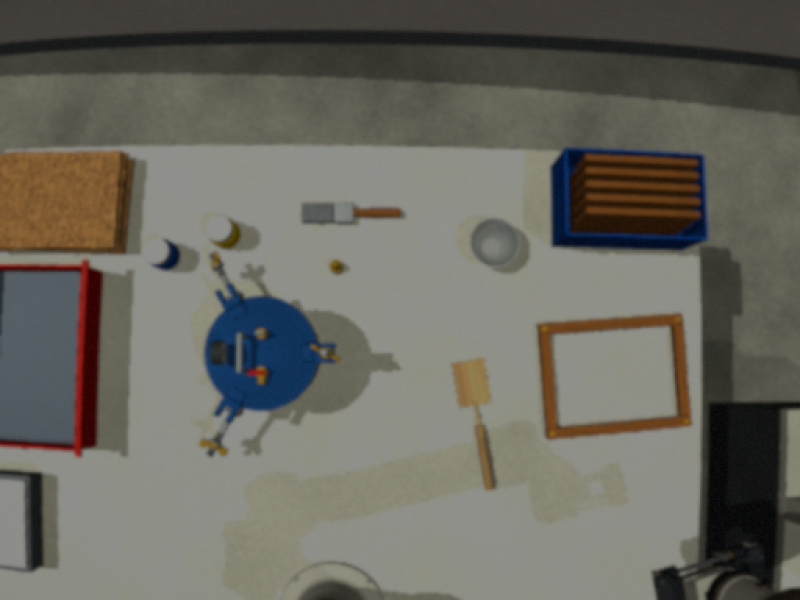

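The clamped bolt shows at about (322,352) in the top view and (467,290) in the scene view. The folded bolts point to about (215,260) and (212,447) in the top view. I'll enlarge both views next.

```bash
python3 - <<'E'
from h import *
import pickle
a,b=pickle.load(open("f0.pkl","rb"))
def crop(f,x,y,w,h,s):
    return cv2.resize(f["color"][y:y+h,x:x+w,::-1],None,fx=s,fy=s,interpolation=2)
A=crop(a,275,170,50,50,8);B=crop(b,125,155,100,140,4)
im=np.zeros((600,800,3),np.uint8);im[:400,:400]=A;im[:560,400:]=B
cv2.imwrite("pics/c0.png",im)
E
```

```text
(no output)
```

View pics/c0.png

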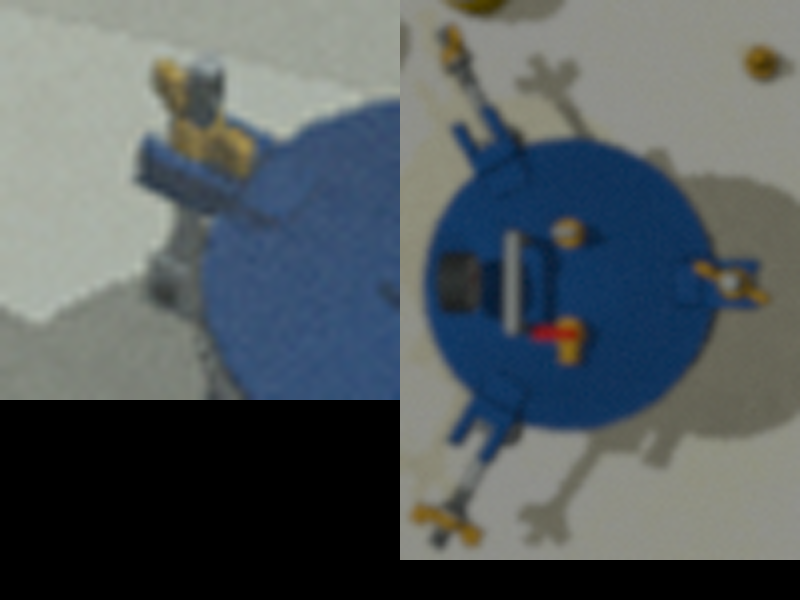

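Left crop (scene): bolt tip top at about (207,65), wing tips at (165,75) and (245,165), pin at about (165,285). Right crop (top): lid rim spans x 427–717 and y 140–430, wing tips at (698,265) and (765,298), bolt tip at (735,283).

```bash
python3 - <<'E'
from h import *
import pickle
from scipy.optimize import least_squares
a,b=pickle.load(open("f0.pkl","rb"))
T=lambda x,y:((x-400+.5)/4-.5+125,(y+.5)/4-.5+155)
S=lambda x,y:((x+.5)/8-.5+275,(y+.5)/8-.5+170)
c=atz(b,*T(572,285),.157); tip=atz(b,*T(735,283),.209)
print("centre",c,"rim r",np.linalg.norm(atz(b,*T(427,285),.157)-atz(b,*T(717,285),.157))/2)
print("tip",tip,"dist",np.linalg.norm((tip-c)[:2]), "tipS",atz(a,*S(207,66),.209))
w1=atz(b,*T(698,265),.19);w2=atz(b,*T(765,298),.19);print(w1,w2,np.linalg.norm(w1-w2),np.degrees(np.arctan2(*(w1-w2)[1::-1])))
w1=atz(a,*S(163,72),.19);w2=atz(a,*S(245,165),.19);print(w1,w2,np.linalg.norm(w1-w2),np.degrees(np.arctan2(*(w1-w2)[1::-1])))
# folded bolts outer ends ~222mm, z~.105
for p in[(452,30),(440,545)]:
    q=atz(b,*T(*p),.105);print("fold",q,np.linalg.norm((q-c)[:2]),np.degrees(np.arctan2(*(q-c)[1::-1])))
o=get_obs();q=o["eef_rot"];print(Ro.from_quat(np.roll(q,-1)).as_matrix())
for n,p in dict(ochre=(222,232),blue=(163,253),noz=(337,266)).items():print(n,atz(b,p[0]*.64,p[1]*.64,.05))
E
```

```text
centre [0.51628834 0.11925005 0.157     ] rim r 0.10202033258277533
tip [0.51871714 0.00068773 0.209     ] dist 0.11858718881545022 tipS [0.52085261 0.00579365 0.209     ]
[0.53080835 0.02779376 0.19      ] [ 0.50943014 -0.01796942  0.19      ] 0.05051036139075826 64.9604320346012
[ 0.51346003 -0.01441546  0.19      ] [0.5387909  0.03274924 0.19      ] 0.05353654125763983 -118.23903232529219
fold [0.70239993 0.22441305 0.105     ] 0.21376806133863632 29.46877195697433
fold [0.32697949 0.22148572 0.105     ] 0.21515104144192146 151.6288695991665
[[ 9.71618305e-01  2.36553861e-01 -3.74496146e-04]
 [ 2.36554153e-01 -9.71616762e-01  1.73212145e-03]
 [ 4.58732847e-05 -1.77154953e-03 -9.99998430e-01]]
ochre [0.75368741 0.22646848 0.05      ]
blue [0.71089544 0.34415937 0.05      ]
noz [ 0.68923517 -0.00229074  0.05      ]
```

>>> {"op": "servo_tool", "data": {
  "deltas": [
    [0.95,-0.99,-0.2,0,0,0,1],
    [0.95,-0.99,-0.2,0,0,0,1],
    [0.95,-0.99,-0.2,0,0,0,1],
    [0.95,-0.99,-0.2,0,0,0,1],
    [0.95,-0.99,-0.2,0,0,0,1],
    [0.95,-0.99,0,0,0,0,1],
    [0.95,-0.99,0,0,0,0,1],
    [0.95,-0.99,0,0,0,0,1],
    [0.95,-0.99,0,0,0,0,1],
    [0.95,-0.99,0,0,0,0,1]
  ]
}}

```text
t: 1.35
tool_pos: [0.2921, -0.3927, 0.2716]
eef_rot: [-0.0, 0.993, 0.119, -0.0]
contact_force: [-0.2, 0.6, -0.3]
width: 1.004
grip_force: 0.0
```

```bash
cat >> h.py <<'E'
def st():
    o=get_obs();R=Ro.from_quat(np.roll(o["eef_rot"],-1)).as_matrix()
    np.set_printoptions(precision=4,suppress=True)
    print("t",round(o["t"],2),"q",o["joint_pos"],"p",o["tool_pos"],"yaw_y",round(np.degrees(np.arctan2(R[1,1],R[0,1])),2),"z",R[:,2],"F",o["contact_force"],"M",o["wrist_torque"],"w",round(o["width"]*92,1),o["grip_force"])
    return o,R
def go(p):
    o,R=st();d=R.T@(np.array(p)-o["tool_pos"]);print("tool-frame delta, units of 0.02:",d/.02)
E
python3 - <<'E'
from h import *
import rig;print([n for n in dir(rig) if n[0]!='_'], getattr(rig,'tips_ahead',None))
go([.519,.002,.262])
E
```

```text
['Unreachable', 'get_obs', 'grab_frame', 'job_done', 'tips_ahead'] 0.025
t 1.35 q [ 1.3861  0.1998 -0.573   1.9174  0.1239  1.059  -0.5705] p [ 0.2921 -0.3927  0.2716] yaw_y -76.31 z [-0.0002  0.     -1.    ] F [-0.1648  0.6029 -0.3006] M [0.0299 0.0018 0.0408] w 92.3 0.0
tool-frame delta, units of 0.02: [ 15.6924 -16.4866   0.4769]
```

>>> {"op": "servo_tool", "data": {
  "deltas": [
    [0.92,-0.97,0,0,0,0,1],
    [0.92,-0.97,0,0,0,0,1],
    [0.92,-0.97,0,0,0,0,1],
    [0.92,-0.97,0,0,0,0,1],
    [0.92,-0.97,0,0,0,0,1],
    [0.92,-0.97,0,0,0,0,1],
    [0.92,-0.97,0,0,0,0,1],
    [0.92,-0.97,0,0,0,0,1],
    [0.92,-0.97,0,0,0,0,1],
    [0.92,-0.97,0,0,0,0,1]
  ]
}}

```text
t: 2.6
tool_pos: [0.4245, -0.1608, 0.2716]
eef_rot: [0.0, 0.993, 0.119, -0.0]
contact_force: [-0.5, -0.1, -0.2]
width: 0.999
grip_force: 0.0
```

>>> {"op": "servo_tool", "data": {
  "deltas": [
    [0.92,-0.97,0,0,0,0,1],
    [0.92,-0.97,0,0,0,0,1],
    [0.92,-0.97,0,0,0,0,1],
    [0.92,-0.97,0,0,0,0,1],
    [0.92,-0.97,0,0,0,0,1],
    [0.92,-0.97,0,0,0,0,1],
    [0,0,0,0,0,1,1],
    [0,0,0,0,0,1,1],
    [0,0,0,0,0,1,1],
    [0,0,0,0,0,1,1]
  ]
}}

```text
t: 3.85
tool_pos: [0.5037, -0.0223, 0.2715]
eef_rot: [0.0, 0.999, -0.042, -0.0]
contact_force: [0.3, 0.2, -0.2]
width: 1.001
grip_force: 0.0
```

```bash
python3 - <<'E'
from h import *
go([.519,.002,.262])
E
```

```text
t 3.85 q [ 0.6757  0.2701 -0.7974  1.8795  0.2181  1.0815 -1.8615] p [ 0.5037 -0.0223  0.2715] yaw_y -94.79 z [-0.0004 -0.0002 -1.    ] F [ 0.2735  0.1996 -0.2141] M [ 0.0067 -0.0048 -0.0194] w 92.1 0.0
tool-frame delta, units of 0.02: [ 0.6634 -1.2767  0.4744]
```

>>> {"op": "servo_tool", "data": {
  "deltas": [
    [0.33,-0.64,0.2,0,0,0,1],
    [0.33,-0.64,0.2,0,0,0,1],
    [0,0,0,0,0,0.9,1],
    [0,0,0,0,0,0.9,1],
    [0,0,0,0,0,0.9,1],
    [0,0,0,0,0,0.9,1],
    [0,0,0,0,0,0.9,1],
    [0,0,0,0,0,0,1],
    [0,0,0,0,0,0,1],
    [0,0,0,0,0,0,1]
  ]
}}

```text
t: 5.1
tool_pos: [0.5194, 0.0016, 0.2637]
eef_rot: [-0.0, 0.976, -0.218, -0.0]
contact_force: [-0.7, 0.3, 0.3]
width: 1.0
grip_force: 0.0
```

```bash
python3 - <<'E'
from h import *
go([.519,.002,.205])
a=grab_frame("scene");b=grab_frame("top")
crop=lambda f,x,y,w,h,s:cv2.resize(f["color"][y:y+h,x:x+w,::-1],None,fx=s,fy=s,interpolation=2)
im=np.hstack([crop(a,260,150,66,75,6),crop(b,165,190,66,75,6)])
cv2.imwrite("pics/c1.png",im)
E
```

```text
t 5.1 q [ 0.5608  0.2979 -0.7303  1.8557  0.2247  1.0718 -2.2673] p [0.5194 0.0016 0.2637] yaw_y -115.23 z [-0.      0.0001 -1.    ] F [-0.7382  0.2774  0.2583] M [ 0.0443 -0.0235 -0.0052] w 92.0 0.0
tool-frame delta, units of 0.02: [-0.0249 -0.008   2.9328]
```

View pics/c1.png

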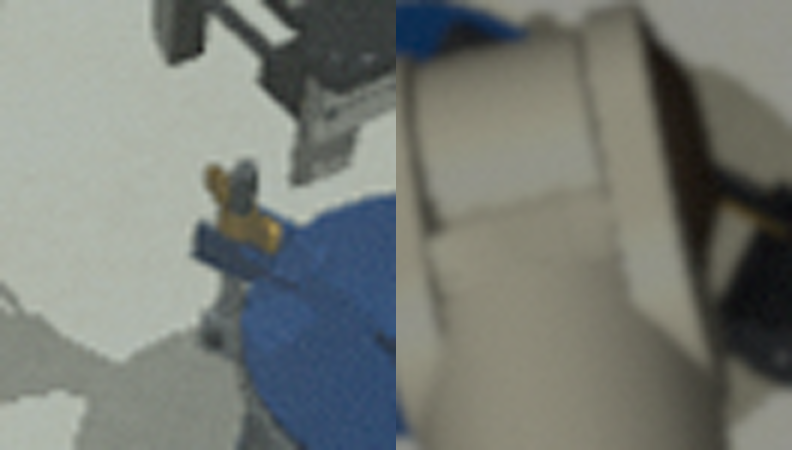

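Scene crop: fingertip ends at about (180,62) and (320,182), straddling the bolt tip at (244,162), with wing tips at (215,172) and (272,240). The top view is blocked by the arm.

```bash
python3 - <<'E'
from h import *
import pickle
a,b=pickle.load(open("f0.pkl","rb"))
f=lambda u,v:((u-260+.5)*6-.5,(v-150+.5)*6-.5)
d=np.array([np.cos(np.radians(64.8)),np.sin(np.radians(64.8)),0])
P=np.array([.519,.0016,0])
for n,X in dict(fA=P+[0,0,.2387]+.056*d,fB=P+[0,0,.2387]-.056*d,mid=P+[0,0,.2387],tip=P+[0,0,.209],w1=P+[0,0,.1905]+.028*d,w2=P+[0,0,.1905]-.028*d).items(): print(n,f(*proj(a,X)[0]))
E
```

```text
fA (np.float64(318.4407259745873), np.float64(187.79815826633808))
fB (np.float64(175.54683665474136), np.float64(48.26679362175389))
mid (np.float64(244.7282696802257), np.float64(115.84106297886206))
tip (np.float64(239.20200927638246), np.float64(163.72475433631325))
w1 (np.float64(270.87612460951266), np.float64(228.1406017151977))
w2 (np.float64(201.92086297412914), np.float64(158.21064549636975))
```

>>> {"op": "servo_tool", "data": {
  "deltas": [
    [0,0,0.6,0,0,0,1],
    [0,0,0.6,0,0,0,1],
    [0,0,0.6,0,0,0,1],
    [0,0,0.6,0,0,0,1],
    [0,0,0.6,0,0,0,1],
    [0,0,0,0,0,0,1],
    [0,0,0,0,0,0,0],
    [0,0,0,0,0,0,0],
    [0,0,0,0,0,0,0],
    [0,0,0,0,0,0,0]
  ],
  "squeeze": 20
}}

```text
t: 6.45
tool_pos: [0.5205, 0.0023, 0.2044]
eef_rot: [-0.001, 0.976, -0.219, 0.001]
contact_force: [3.3, 4.0, 1.6]
width: 0.616
grip_force: 2.4
```

```bash
python3 - <<'E'
from h import *
st()
E
```

```text
t 6.45 q [ 0.5249  0.3732 -0.7017  1.9157  0.2918  0.9529 -2.3253] p [0.5205 0.0023 0.2044] yaw_y -115.27 z [ 0.0028  0.0013 -1.    ] F [3.3418 4.0151 1.6398] M [ 0.921  -0.7909 -0.081 ] w 56.7 2.398456558585167
```

>>> {"op": "servo_tool", "data": {
  "deltas": [
    [0,0,0,0,0,0,0],
    [0,0,0,0,0,0,0],
    [0,0,-0.0076,0,0,-1,0],
    [0,0,-0.0076,0,0,-1,0],
    [0,0,-0.0076,0,0,-1,0],
    [0,0,-0.0076,0,0,-1,0],
    [0,0,-0.0076,0,0,-1,0],
    [0,0,-0.0076,0,0,-1,0],
    [0,0,-0.0076,0,0,-1,0],
    [0,0,-0.0076,0,0,-1,0]
  ],
  "squeeze": 25
}}

```text
t: 7.7
tool_pos: [0.5207, 0.003, 0.2055]
eef_rot: [-0.001, 0.995, 0.101, 0.002]
contact_force: [4.6, 4.8, -0.0]
width: 0.604
grip_force: 25.0
```

```bash
python3 - <<'E'
from h import *
st()
E
```

```text
t 7.7 q [ 0.6293  0.4108 -0.8403  1.9115  0.365   0.9759 -1.7466] p [0.5207 0.003  0.2055] yaw_y -78.44 z [ 0.0029  0.0024 -1.    ] F [ 4.5677  4.833  -0.0391] M [ 1.2592 -0.9423 -0.222 ] w 55.6 25.02474993467331
```

>>> {"op": "servo_tool", "data": {
  "deltas": [
    [0.04,-0.03,-0.0076,0,0,-1,0],
    [0.04,-0.03,-0.0076,0,0,-1,0],
    [0,0,-0.0076,0,0,-1,0],
    [0,0,-0.0076,0,0,-1,0],
    [0,0,-0.0076,0,0,-1,0],
    [0,0,-0.0076,0,0,-1,0],
    [0,0,-0.0076,0,0,-1,0],
    [0,0,-0.0076,0,0,-1,0],
    [0,0,-0.0076,0,0,-1,0],
    [0,0,-0.0076,0,0,-1,0]
  ]
}}

```text
t: 8.95
tool_pos: [0.5202, 0.0037, 0.2066]
eef_rot: [-0.0, 0.877, 0.48, -0.0]
contact_force: [0.5, 2.7, 3.1]
width: 0.596
grip_force: 25.0
```

```bash
python3 - <<'E'
from h import *
st()
E
```

```text
t 8.95 q [ 0.7522  0.4822 -1.0214  1.9054  0.4802  1.0247 -1.0476] p [0.5202 0.0037 0.2066] yaw_y -32.62 z [-0.0008  0.0007 -1.    ] F [0.4837 2.7098 3.1099] M [ 0.7666 -0.1319 -0.2555] w 54.9 25.00970184803009
```

>>> {"op": "servo_tool", "data": {
  "deltas": [
    [0,0,-0.03,0,0,-1,0],
    [0,0,-0.03,0,0,-1,0],
    [0,0,-0.0076,0,0,-1,0],
    [0,0,-0.0076,0,0,-1,0],
    [0,0,-0.0076,0,0,-1,0],
    [0,0,-0.0076,0,0,-1,0],
    [0,0,-0.0076,0,0,-1,0],
    [0,0,-0.0076,0,0,-1,0],
    [0,0,-0.0076,0,0,-1,0],
    [0,0,-0.0076,0,0,-1,0]
  ]
}}

```text
t: 10.2
tool_pos: [0.5194, 0.0033, 0.2082]
eef_rot: [-0.001, 0.621, 0.784, -0.001]
contact_force: [-2.0, 2.8, -0.4]
width: 0.604
grip_force: 24.9
```

```bash
python3 - <<'E'
from h import *
st()
E
```

```text
t 10.2 q [ 0.8615  0.5845 -1.2062  1.902   0.6164  1.0978 -0.3631] p [0.5194 0.0033 0.2082] yaw_y 13.21 z [-0.0026  0.0003 -1.    ] F [-2.0215  2.7695 -0.3688] M [ 0.875  -0.1804 -0.3003] w 55.6 24.931145310401917
```

>>> {"op": "servo_tool", "data": {
  "deltas": [
    [0,0,-0.0076,0,0,-1,0],
    [0,0,-0.0076,0,0,-1,0],
    [0,0,-0.0076,0,0,-1,0],
    [0,0,-0.0076,0,0,-1,0],
    [0,0,0,0,0,0,0],
    [0,0,0,0,0,0,0.85],
    [0,0,0,0,0,0,0.85],
    [0,0,-0.6,0,0,0,0.85],
    [0,0,-0.6,0,0,0,0.85],
    [0,0,0,0,0,0,0.85]
  ]
}}

```text
t: 11.45
tool_pos: [0.5216, 0.0031, 0.235]
eef_rot: [0.001, 0.49, 0.872, 0.001]
contact_force: [-0.1, 0.2, -0.6]
width: 0.85
grip_force: 0.0
```

```bash
python3 - <<'E'
from h import *
st()
E
```

```text
t 11.45 q [ 0.9201  0.6078 -1.311   1.8743  0.6431  1.1732 -0.0706] p [0.5216 0.0031 0.235 ] yaw_y 31.38 z [ 0.0027 -0.0003 -1.    ] F [-0.1328  0.2205 -0.554 ] M [ 0.0608 -0.1814  0.0041] w 78.2 0.0
```

>>> {"op": "servo_tool", "data": {
  "deltas": [
    [0,0,0,0,0,0.97,0.6],
    [0,0,0,0,0,0.97,0.6],
    [0,0,0,0,0,0.97,0.6],
    [0,0,0,0,0,0.97,0.6],
    [0,0,0,0,0,0.97,0.6],
    [0,0,0,0,0,0.97,0.6],
    [0,0,0,0,0,0.97,0.5],
    [0.0,-0.04,0.28,0,0,0,0.4],
    [0,-0.04,0.28,0,0,0,0.3],
    [0,0,0,0,0,0,0.3]
  ],
  "squeeze": 6
}}

```text
t: 12.7
tool_pos: [0.5185, 0.0029, 0.2215]
eef_rot: [-0.001, 0.705, 0.709, -0.0]
contact_force: [0.1, 0.1, -0.2]
width: 0.306
grip_force: 0.0
```

```bash
python3 - <<'E'
from h import *
st()
E
```

```text
t 12.7 q [ 0.8522  0.534  -1.1746  1.8931  0.5559  1.0951 -0.5383] p [0.5185 0.0029 0.2215] yaw_y 0.33 z [-0.0013  0.0001 -1.    ] F [ 0.1245  0.1265 -0.1661] M [-0.0266 -0.1616 -0.0304] w 28.1 0.0
```

>>> {"op": "servo_tool", "data": {
  "deltas": [
    [0,0.06,-0.06,0,0,0,0.3],
    [0,0,0,0,0,0,0],
    [0,0,0,0,0,0,0],
    [0,0,0,0,0,0,0],
    [0,0,0,0,0,0,0],
    [0,0,0,0,0,0,0],
    [-0.1,0,0,0,0,0,0],
    [-0.1,0,0,0,0,0,0],
    [0,0,0,0,0,0,0],
    [0,0,0,0,0,0,0]
  ],
  "squeeze": 6
}}

```text
t: 13.95
tool_pos: [0.5196, -0.0009, 0.2233]
eef_rot: [-0.0, 0.705, 0.709, -0.001]
contact_force: [-5.1, 0.3, 3.2]
width: 0.125
grip_force: 6.0
```

```bash
python3 - <<'E'
from h import *
st()
E
```

```text
t 13.95 q [ 0.8591  0.5338 -1.1754  1.8888  0.5547  1.0993 -0.5303] p [ 0.5196 -0.0009  0.2233] yaw_y 0.29 z [-0.0014 -0.0001 -1.    ] F [-5.0761  0.2952  3.1909] M [0.1546 1.1106 0.0226] w 11.5 6.003404930233955
```

>>> {"op": "servo_tool", "data": {
  "deltas": [
    [0,-0.07,0,0,0,0,0],
    [-0.05,0,0,0,0,0,0],
    [-0.05,0,0,0,0,0,0],
    [-0.05,0,0,0,0,0,0],
    [0,0,0,0,0,0,0],
    [0,0,0,0,0,0,0],
    [0,0,0,0,0,0,0],
    [0,0,0,0,0,0,0],
    [0,0,0,0,0,0,0],
    [0,0,0,0,0,0,0]
  ],
  "squeeze": 6
}}

```text
t: 15.2
tool_pos: [0.5192, -0.0025, 0.2234]
eef_rot: [-0.001, 0.705, 0.709, 0.001]
contact_force: [0.7, 6.0, -4.6]
width: 0.127
grip_force: 6.0
```

```bash
python3 - <<'E'
from h import *
st()
E
```

```text
t 15.2 q [ 0.867   0.5324 -1.1782  1.8914  0.553   1.0953 -0.5243] p [ 0.5192 -0.0025  0.2234] yaw_y 0.35 z [ 0.001   0.0026 -1.    ] F [ 0.7126  5.9997 -4.5618] M [ 1.2969 -0.2261  0.027 ] w 11.6 5.998296216130257
```

>>> {"op": "servo_tool", "data": {
  "deltas": [
    [0.09,0,0,0,0,0,0],
    [0.09,0,0,0,0,0,0],
    [0.09,0,0,0,0,0,0],
    [0.09,0,0,0,0,0,0],
    [0,0,0,0,0,0,0],
    [0,0,0,0,0,0,0.85],
    [0,0,0,0,0,0,0.85],
    [0,0,-0.4,0,0,0,0.85],
    [0,0,-0.4,0,0,0,0.85],
    [0,0,0,0,0,-0.97,0.85]
  ]
}}

```text
t: 16.45
tool_pos: [0.5196, 0.0034, 0.2408]
eef_rot: [0.001, 0.677, 0.736, 0.001]
contact_force: [0.2, -0.1, 0.1]
width: 0.62
grip_force: 0.0
```

>>> {"op": "servo_tool", "data": {
  "deltas": [
    [0,0,0,0,0,-0.97,0.85],
    [0,0,0,0,0,-0.97,0.85],
    [0,0,0,0,0,-0.97,0.85],
    [0,0,0,0,0,-0.97,0.85],
    [0,0,0,0,0,-0.97,0.85],
    [0,0,0,0,0,-0.97,0.85],
    [0,0,0,0,0,0,0.85],
    [0,0,0,0,0,0,0.85],
    [0,0,0,0,0,0,0.85],
    [0,0,0,0,0,0,0.85]
  ]
}}

```text
t: 17.7
tool_pos: [0.5189, 0.0032, 0.2396]
eef_rot: [0.0, 0.49, 0.872, -0.0]
contact_force: [0.0, -0.1, 0.6]
width: 0.847
grip_force: 0.0
```

```bash
python3 - <<'E'
from h import *
go([.5195,.0035,.2083])
a=grab_frame("scene")
cv2.imwrite("pics/c2.png",cv2.resize(a["color"][150:225,260:335,::-1],None,fx=8,fy=8,interpolation=2))
E
```

```text
t 17.7 q [ 0.9285  0.6002 -1.3193  1.8739  0.6332  1.1804 -0.0652] p [0.5189 0.0032 0.2396] yaw_y 31.38 z [ 0.0002 -0.0002 -1.    ] F [ 0.0189 -0.1095  0.5705] M [ 0.0374 -0.0971 -0.0024] w 78.0 0.0
tool-frame delta, units of 0.02: [-0.0019  0.0331  1.5651]
```

View pics/c2.png

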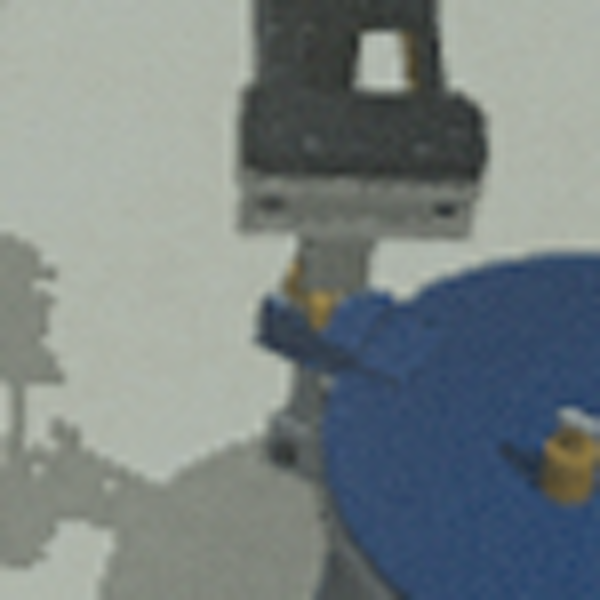

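The near wing shows end-on below the front finger at about (320,305), so it has turned to roughly 31° as intended. The bolt is upright in the slot.

>>> {"op": "servo_tool", "data": {
  "deltas": [
    [0,0.03,0.5,0,0,0,0.85],
    [0,0,0.5,0,0,0,0.85],
    [0,0,0.53,0,0,0,0.85],
    [0,0,0,0,0,0,0],
    [0,0,0,0,0,0,0],
    [0,0,0,0,0,0,0],
    [0,0,0,0,0,0,0],
    [0,0,-0.0076,0,0,-1,0],
    [0,0,-0.0076,0,0,-1,0],
    [0,0,-0.0076,0,0,-1,0]
  ],
  "squeeze": 25
}}

```text
t: 19.0
tool_pos: [0.5187, 0.0033, 0.2094]
eef_rot: [-0.001, 0.381, 0.925, -0.001]
contact_force: [-4.1, -0.5, 3.1]
width: 0.606
grip_force: 25.0
```

```bash
python3 - <<'E'
from h import *
st()
E
```

```text
t 19.0 q [ 0.9172  0.6729 -1.3272  1.9024  0.7189  1.1643  0.1098] p [0.5187 0.0033 0.2094] yaw_y 45.26 z [-0.0013 -0.0006 -1.    ] F [-4.0737 -0.5321  3.1265] M [-0.0885  0.7734 -0.2158] w 55.7 25.019758343696594
```

>>> {"op": "servo_tool", "data": {
  "deltas": [
    [0.035,-0.035,-0.03,0,0,-1,0],
    [0,0,-0.03,0,0,-1,0],
    [0,0,-0.0076,0,0,-1,0],
    [0,0,-0.0076,0,0,-1,0],
    [0,0,-0.0076,0,0,-1,0],
    [0,0,-0.0076,0,0,-1,0],
    [0,0,-0.0076,0,0,-1,0],
    [0,0,-0.0076,0,0,-1,0],
    [0,0,-0.0076,0,0,-1,0],
    [0,0,-0.0076,0,0,-1,0]
  ]
}}

```text
t: 20.25
tool_pos: [0.518, 0.0035, 0.2115]
eef_rot: [-0.0, -0.01, 1.0, 0.0]
contact_force: [-2.7, 0.6, -0.4]
width: 0.601
grip_force: 25.0
```

```bash
python3 - <<'E'
from h import *
st()
E
```

```text
t 20.25 q [ 0.9606  0.7994 -1.4645  1.9017  0.8425  1.2681  0.8083] p [0.518  0.0035 0.2115] yaw_y 91.09 z [-0.0009  0.0004 -1.    ] F [-2.6951  0.6463 -0.427 ] M [ 0.2402  0.3592 -0.2421] w 55.3 25.00829368829727
```

>>> {"op": "servo_tool", "data": {
  "deltas": [
    [0,0,0,0,0,0,0.85],
    [0,0,0,0,0,0,0.85],
    [0,0,-0.65,0,0,0,0.85],
    [0,0,-0.65,0,0,0,0.85],
    [0,0,0,0,0,1,0.7],
    [0,0,0,0,0,1,0.5],
    [0,0,0,0,0,1,0.5],
    [0,0,0,0,0,1,0.5],
    [0,0,0,0,0,1,0.5],
    [0,0,0,0,0,1,0.5]
  ],
  "squeeze": 6
}}

```text
t: 21.5
tool_pos: [0.5189, 0.0037, 0.239]
eef_rot: [0.001, 0.231, 0.973, 0.0]
contact_force: [0.0, -0.4, -0.4]
width: 0.502
grip_force: 0.0
```

>>> {"op": "servo_tool", "data": {
  "deltas": [
    [0,0,0,0,0,1,0.4],
    [0,0,0,0,0,1,0.4],
    [0,0,0,0,0,1,0.4],
    [0,0,0,0,0,1,0.4],
    [0,0,0,0,0,1,0.4],
    [0,0,0,0,0,1,0.4],
    [0,0,0,0,0,1,0.4],
    [0,0,0,0,0,1,0.4],
    [0,0,0,0,0,1,0.4],
    [0,0,0,0,0,1,0.4]
  ]
}}

```text
t: 22.75
tool_pos: [0.5189, 0.0039, 0.239]
eef_rot: [0.001, 0.591, 0.806, 0.0]
contact_force: [-0.4, 0.5, -0.1]
width: 0.398
grip_force: 0.0
```

```bash
python3 - <<'E'
from h import *
go([.5182,.0035,.2245])
E
```

```text
t 22.75 q [ 0.8807  0.5257 -1.2173  1.8768  0.5486  1.1291 -0.2361] p [0.5189 0.0039 0.239 ] yaw_y 17.5 z [ 0.0018 -0.0003 -1.    ] F [-0.3941  0.5052 -0.1058] M [-0.0376 -0.0629 -0.0108] w 36.7 0.0
tool-frame delta, units of 0.02: [-0.0079 -0.038   0.7273]
```

>>> {"op": "servo_tool", "data": {
  "deltas": [
    [0,0,0,0,0,0.93,0.3],
    [0,0,0,0,0,0.93,0.3],
    [0,0,0,0,0,0.93,0.3],
    [0,0,0,0,0,0.93,0.3],
    [0,0,0.36,0,0,0,0.3],
    [0,0,0.36,0,0,0,0.3],
    [0,0,0,0,0,0,0],
    [0,0,0,0,0,0,0],
    [0,0,0,0,0,0,0],
    [0,0,0,0,0,0,0]
  ]
}}

```text
t: 24.0
tool_pos: [0.5189, 0.0036, 0.2234]
eef_rot: [0.0, 0.703, 0.711, 0.001]
contact_force: [4.4, 0.9, -4.1]
width: 0.124
grip_force: 6.0
```

```bash
python3 - <<'E'
from h import *
st()
E
```

```text
t 24.0 q [ 0.8271  0.503  -1.13    1.8928  0.5173  1.0776 -0.5018] p [0.5189 0.0036 0.2234] yaw_y 0.6 z [ 0.001   0.0006 -1.    ] F [ 4.3843  0.9228 -4.1457] M [ 0.1828 -0.8543 -0.0004] w 11.4 5.9986911714077
```

>>> {"op": "servo_tool", "data": {
  "deltas": [
    [-0.1,0,0,0,0,0,0],
    [-0.1,0,0,0,0,0,0],
    [-0.1,0,0,0,0,0,0],
    [-0.02,0,0,0,0,0,0],
    [0,0,0,0,0,0,0],
    [0,0,0,0,0,0,0],
    [0,0,0,0,0,0,0],
    [0,0,0,0,0,0,0],
    [0,0,0,0,0,0,0],
    [0,0,0,0,0,0,0]
  ]
}}

```text
t: 25.25
tool_pos: [0.5189, -0.0029, 0.2233]
eef_rot: [0.0, 0.703, 0.711, 0.001]
contact_force: [5.5, 1.9, -7.6]
width: 0.129
grip_force: 6.0
```

```bash
python3 - <<'E'
from h import *
st()
E
```

```text
t 25.25 q [ 0.8397  0.5032 -1.13    1.8928  0.5176  1.0776 -0.4895] p [ 0.5189 -0.0029  0.2233] yaw_y 0.6 z [ 0.001   0.0006 -1.    ] F [ 5.4743  1.9016 -7.6447] M [ 0.32   -1.2093  0.0031] w 11.8 5.998045429587364
```

>>> {"op": "servo_tool", "data": {
  "deltas": [
    [0,0.06,0.05,0,0,0,0],
    [-0.05,0,0,0,0,0,0],
    [-0.05,0,0,0,0,0,0],
    [0,0,0,0,0,0,0],
    [0,0,0,0,0,0,0],
    [0,0,0,0,0,0,0],
    [0,0,0,0,0,0,0],
    [0,0,0,0,0,0,0],
    [0,0,0,0,0,0,0],
    [0,0,0,0,0,0,0]
  ]
}}

```text
t: 26.5
tool_pos: [0.5194, -0.005, 0.2227]
eef_rot: [0.0, 0.703, 0.711, -0.0]
contact_force: [-2.1, 0.3, 6.2]
width: 0.125
grip_force: 6.0
```

```bash
python3 - <<'E'
from h import *
st()
E
```

```text
t 26.5 q [ 0.8401  0.5056 -1.1278  1.891   0.5199  1.0796 -0.4875] p [ 0.5194 -0.005   0.2227] yaw_y 0.6 z [-0.0005 -0.0006 -1.    ] F [-2.1274  0.3333  6.1987] M [0.1844 0.3585 0.0289] w 11.5 6.002449169754982
```

>>> {"op": "servo_tool", "data": {
  "deltas": [
    [-0.07,0,0,0,0,0,0],
    [-0.07,0,0,0,0,0,0],
    [-0.06,0,0,0,0,0,0],
    [0,0,0,0,0,0,0],
    [0,0,0,0,0,0,0],
    [0,0,0,0,0,0,0],
    [0,0,0,0,0,0,0],
    [0,0,0,0,0,0,0],
    [0,0,0,0,0,0,0],
    [0,0,0,0,0,0,0]
  ]
}}

```text
t: 27.75
tool_pos: [0.5195, -0.0091, 0.2222]
eef_rot: [-0.0, 0.703, 0.711, -0.0]
contact_force: [-1.3, -0.1, 1.3]
width: 0.127
grip_force: 6.0
```

```bash
python3 - <<'E'
from h import *
st()
a=grab_frame("scene")
cv2.imwrite("pics/c3.png",cv2.resize(a["color"][150:225,260:335,::-1],None,fx=8,fy=8,interpolation=2))
E
```

```text
t 27.75 q [ 0.8476  0.5065 -1.1272  1.8911  0.5206  1.0787 -0.48  ] p [ 0.5195 -0.0091  0.2222] yaw_y 0.59 z [-0.0004 -0.0003 -1.    ] F [-1.2838 -0.1396  1.2838] M [-0.028   0.5147  0.0204] w 11.7 6.001202836632729
```

View pics/c3.png

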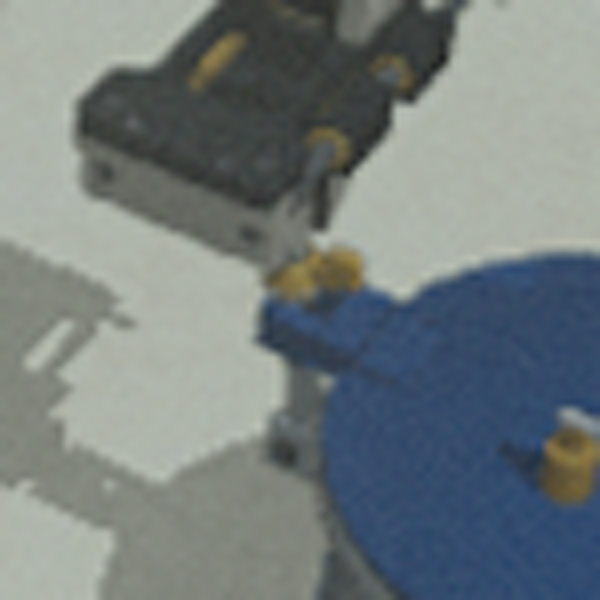

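The bolt leans outwards, with the nut at (320,275) above the lip of the lug. It has moved about 13 mm with almost no force, so it is free.

```bash
python3 - <<'E'
from h import *
o,R=st()
th=np.concatenate([np.linspace(.13,.45,11),np.linspace(.45,1.0,11)[1:],np.linspace(1.0,1.6,11)[1:]])
r=np.interp(th,[.13,.8],[.0975,.103])
y=.0035-r*np.sin(th);z=.105+r*np.cos(th)+np.interp(th,[.13,.3],[.0205,.021])
print(y[0],z[0]); 
for i in range(30): print(i,round((y[i+1]-y[i])/.02,2),round(-(z[i+1]-z[i])/.02,2),round(y[i+1],4),round(z[i+1],4))
E
```

```text
t 27.8 q [ 0.8476  0.5065 -1.1272  1.8911  0.5206  1.0786 -0.48  ] p [ 0.5195 -0.0091  0.2222] yaw_y 0.58 z [-0.0004 -0.0003 -1.    ] F [-2.8969  0.3043  1.0901] M [-0.102   0.4836  0.0189] w 11.4 6.001159250736237
-0.00913932890542025 0.22217728463719183
0 -0.16 0.01 -0.0123 0.2221
1 -0.16 0.01 -0.0154 0.2219
2 -0.16 0.02 -0.0185 0.2216
3 -0.16 0.02 -0.0216 0.2212
4 -0.16 0.03 -0.0248 0.2207
5 -0.15 0.03 -0.0279 0.22
6 -0.15 0.04 -0.0309 0.2192
7 -0.15 0.05 -0.034 0.2183
8 -0.15 0.05 -0.037 0.2173
9 -0.15 0.06 -0.0401 0.2162
10 -0.26 0.11 -0.0452 0.214
11 -0.25 0.12 -0.0502 0.2116
12 -0.24 0.14 -0.0551 0.2089
13 -0.24 0.15 -0.0598 0.2059
14 -0.23 0.16 -0.0644 0.2026
15 -0.22 0.18 -0.0688 0.1991
16 -0.2 0.2 -0.0729 0.1951
17 -0.18 0.22 -0.0765 0.1908
18 -0.17 0.22 -0.08 0.1863
19 -0.16 0.23 -0.0832 0.1817
20 -0.16 0.26 -0.0864 0.1764
21 -0.14 0.27 -0.0892 0.1709
22 -0.13 0.28 -0.0917 0.1652
23 -0.11 0.29 -0.0939 0.1595
24 -0.09 0.3 -0.0957 0.1536
25 -0.07 0.3 -0.0972 0.1476
26 -0.06 0.3 -0.0983 0.1415
27 -0.04 0.31 -0.0991 0.1353
28 -0.02 0.31 -0.0995 0.1292
29 -0.0 0.31 -0.0995 0.123
```

>>> {"op": "servo_tool", "data": {
  "deltas": [
    [-0.16,0,0.01,0,0,0,0],
    [-0.16,0,0.01,0,0,0,0],
    [-0.16,0,0.02,0,0,0,0],
    [-0.16,0,0.02,0,0,0,0],
    [-0.16,0,0.03,0,0,0,0],
    [-0.15,0,0.03,0,0,0,0],
    [-0.15,0,0.04,0,0,0,0],
    [-0.15,0,0.05,0,0,0,0],
    [-0.15,0,0.05,0,0,0,0],
    [-0.15,0,0.06,0,0,0,0]
  ]
}}

```text
t: 29.05
tool_pos: [0.5201, -0.04, 0.216]
eef_rot: [0.0, 0.703, 0.711, 0.0]
contact_force: [-0.8, 3.8, -6.0]
width: 0.13
grip_force: 6.0
```

```bash
python3 - <<'E'
from h import *
st()
E
```

```text
t 29.05 q [ 0.8977  0.5177 -1.1188  1.8929  0.5324  1.07   -0.4288] p [ 0.5201 -0.04    0.216 ] yaw_y 0.6 z [ 0.0001 -0.0001 -1.    ] F [-0.7547  3.7581 -5.9524] M [0.8399 0.105  0.0353] w 12.0 5.991507098078728
```

>>> {"op": "servo_tool", "data": {
  "deltas": [
    [-0.26,0,0.13,0,0,0,0],
    [-0.25,0,0.14,0,0,0,0],
    [-0.24,0,0.14,0,0,0,0],
    [-0.24,0,0.15,0,0,0,0],
    [-0.23,0,0.16,0,0,0,0],
    [-0.22,0,0.18,0,0,0,0],
    [-0.2,0,0.2,0,0,0,0],
    [-0.18,0,0.22,0,0,0,0],
    [-0.17,0,0.22,0,0,0,0],
    [-0.16,0,0.23,0,0,0,0]
  ]
}}

```text
t: 30.3
tool_pos: [0.5209, -0.0835, 0.1805]
eef_rot: [0.001, 0.704, 0.711, 0.0]
contact_force: [1.0, 2.9, -0.9]
width: 0.121
grip_force: 6.0
```

```bash
python3 - <<'E'
from h import *
st()
a=grab_frame("scene")
cv2.imwrite("pics/c4.png",cv2.resize(a["color"][150:225,260:335,::-1],None,fx=8,fy=8,interpolation=2))
E
```

```text
t 30.3 q [ 0.9328  0.5705 -1.069   1.9106  0.5912  1.0171 -0.3893] p [ 0.5209 -0.0835  0.1805] yaw_y 0.58 z [ 0.0008 -0.0006 -1.    ] F [ 0.9765  2.888  -0.8816] M [ 0.5458 -0.2286  0.0436] w 11.2 5.992175415158272
```

View pics/c4.png

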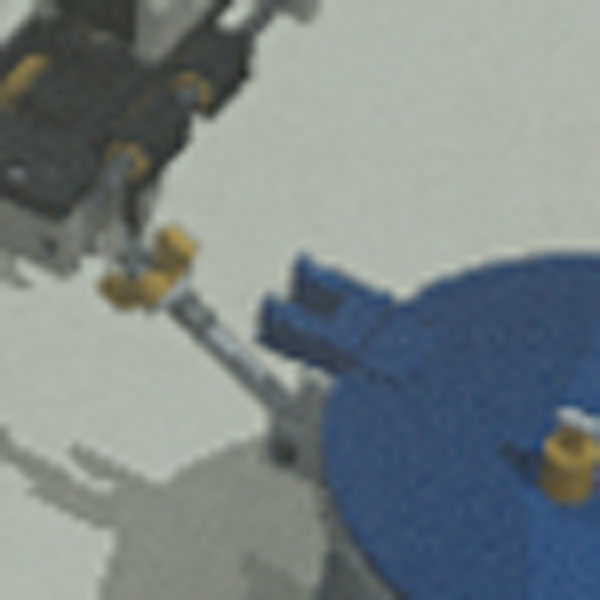

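The bolt is out of the slot and about halfway down, with the nut at (155,270).

>>> {"op": "servo_tool", "data": {
  "deltas": [
    [-0.16,0,0.26,0,0,0,0],
    [-0.14,0,0.27,0,0,0,0],
    [-0.13,0,0.28,0,0,0,0],
    [-0.11,0,0.29,0,0,0,0],
    [-0.09,0,0.3,0,0,0,0],
    [-0.07,0,0.3,0,0,0,0],
    [-0.06,0,0.3,0,0,0,0],
    [-0.04,0,0.31,0,0,0,0],
    [-0.02,0,0.31,0,0,0,0],
    [0,0,0.31,0,0,0,0]
  ]
}}

```text
t: 31.6
tool_pos: [0.521, -0.0992, 0.1217]
eef_rot: [0.0, 0.703, 0.711, 0.0]
contact_force: [4.0, 0.4, 1.3]
width: 0.13
grip_force: 6.0
```

```bash
python3 - <<'E'
from h import *
st()
a=grab_frame("scene")
cv2.imwrite("pics/c5.png",cv2.resize(a["color"][150:225,250:325,::-1],None,fx=8,fy=8,interpolation=2))
E
```

```text
t 31.6 q [ 0.8956  0.6503 -0.987   1.9432  0.684   0.926  -0.4271] p [ 0.521  -0.0992  0.1217] yaw_y 0.6 z [ 0.0007  0.0002 -1.    ] F [3.9991 0.3713 1.3163] M [ 0.0258 -1.0293 -0.0368] w 12.0 5.999931246042252
```

View pics/c5.png

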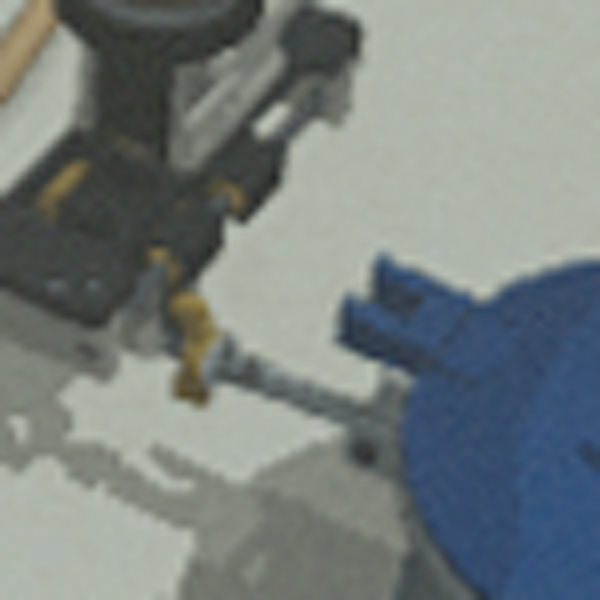

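```bash
python3 - <<'E'
from h import *
a=grab_frame("scene")
f=lambda u,v:(round((u-250+.5)*8),round((v-150+.5)*8))
for th in(0,1.3,1.4,1.5,1.6,1.7):
    P=lambda r:f(*proj(a,[.519,.0035-r*np.sin(th),.105+r*np.cos(th)])[0])
    print(th,P(0),P(.06),P(.0839),P(.104))
E
```

```text
0 (380, 427) (394, 311) (399, 263) (404, 221)
1.3 (380, 427) (250, 335) (199, 299) (156, 269)
1.4 (380, 427) (246, 344) (194, 312) (150, 286)
1.5 (380, 427) (244, 355) (191, 327) (147, 304)
1.6 (380, 427) (243, 366) (189, 342) (145, 323)
1.7 (380, 427) (243, 377) (190, 358) (146, 343)
```

>>> {"op": "servo_tool", "data": {
  "deltas": [
    [0,0,0.1,0,0,0,0],
    [0,0,0.1,0,0,0,0],
    [0,0,0,0,0,0,0],
    [0,0,0,0,0,0,0],
    [0,0,0,0,0,0,0.5],
    [0,0,0,0,0,0,0.5],
    [0,0,0,0,0,0,0.5],
    [0,0,0,0,0,0,0.5],
    [0,0,-0.3,0,0,0,0.5],
    [0,0,-0.6,0,0,0,0.5]
  ]
}}

```text
t: 32.95
tool_pos: [0.5204, -0.0992, 0.1364]
eef_rot: [-0.0, 0.703, 0.711, -0.0]
contact_force: [0.3, -1.2, -0.2]
width: 0.498
grip_force: 0.0
```

>>> {"op": "servo_tool", "data": {
  "deltas": [
    [0,0,-1,0,0,0,0.5],
    [0,0,-1,0,0,0,0.5],
    [0,0,-1,0,0,0,0.5],
    [-0.5,0,-1,0,0,0,0.5],
    [-1,0,-0.5,0,0,0,0.5],
    [-1,0,0,0,0,0,0.5],
    [-1,0,0,0,0,0,0.5],
    [-1,0,0,0,0,0,0.5],
    [0,0,0,0,0,0,0.5],
    [0,0,0,0,0,0,0.5]
  ]
}}

```text
t: 34.2
tool_pos: [0.5215, -0.1884, 0.2257]
eef_rot: [-0.001, 0.703, 0.711, 0.0]
contact_force: [-0.1, 0.6, 0.6]
width: 0.504
grip_force: 0.0
```

```bash
python3 - <<'E'
from h import *
st()
a=grab_frame("scene")
cv2.imwrite("pics/c6.png",cv2.resize(a["color"][150:225,250:325,::-1],None,fx=8,fy=8,interpolation=2))
E
```

```text
t 34.2 q [ 1.12    0.5635 -1.0975  1.8055  0.5543  1.1226 -0.1574] p [ 0.5215 -0.1884  0.2257] yaw_y 0.63 z [-0.0003  0.0012 -1.    ] F [-0.106   0.6406  0.5886] M [ 0.0479 -0.1359  0.0111] w 46.4 0.0
```

View pics/c6.png

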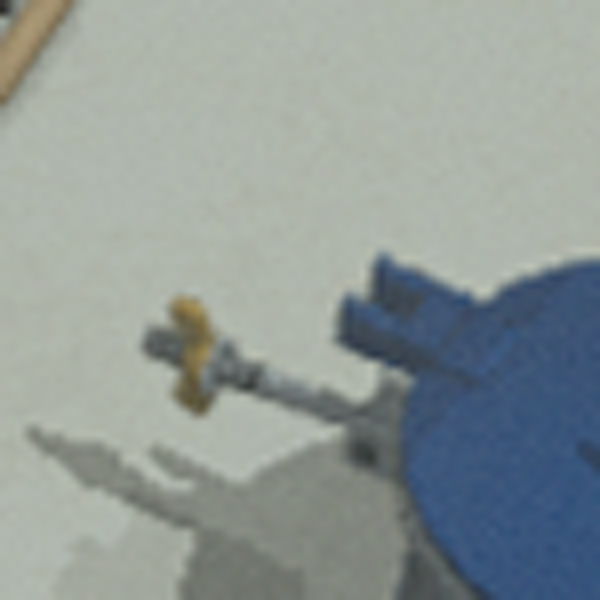

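The bolt is free and folded. Its tip at (150,342) corresponds to about 1.65 rad, the nut is still on it, and the gripper is clear.

```bash
python3 -c "
from rig import *
print(job_done())"
```

```text
the job is handed in; nothing more can be done
None
```

The job is handed in, and the call returned no verdict: the nut is backed off about 7 mm and still on, the bolt is folded to about 1.65 rad (just below level), and the arm touched no bystander that I know of, in about 34 s.

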